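# Get the spice jar out of the slant-lid condiment box

## Task

Open the slant-lid wooden condiment box: raise the lower end of its sliding lid over the stop lip, draw the lid down out of its grooves and lay it gently down flat on the bare counter, handle up. Then take the spice jar (straight-sided, flat cap) out of the box and stand it gently upright on the counter close beside the food tin (a few centimetres off), with the other ingredients for the meal. Leave the salt shaker (waisted, domed top) standing in the box, and do not knock the tin or the other things about.

Things in the scene. Friction and masses are not known exactly. Their poses are not given: they have to be found in the camera images.
- condiment_box: light wooden box, fixed, 150 deep (x) by 208 wide (y), walls 9 thick; its mouth under the lid slopes up from the front (115 high) to the back (206 high) at 25 degrees. Origin: centre of its underside, on the counter; x points from its low front to its high back, y to its left, z up. Inside: floor at z = 30, 190 wide, 176 between the two side ledges on which the lid lies
- box_slope (a point): on the ledges' sloping plane, in the middle of the inner face of the stop lip at the low front. x points up the slope, y left, z square off the slope. The lip is a strip across the front, x = -9 to 0, 5 high (z). Side walls stand 6 above this plane, from x = 75 up 19, with a keeper strip 7 wide inside each over x = 86 to 146, underside at z = 11.5: the lid's grooves
- lid: loose flat wooden lid, 142 long (x) by 186 wide (y) by 7 thick, 0.14 to 0.28 kg, on the ledges, upper end under the keepers, lower end (x = -71) behind the lip; free above at its lower half; play 2 each side, 3 along. Origin: centre of its underside; z out of its top; x up the slope. Pivoting on its back edge, the lower end can rise 10 (4 degrees); about 65 down the slope frees it of the keepers
- lid_bar (a point): middle of the lid's handle, a wooden bar across the lid (along y), 110 long, 14 wide (x), 16 high, on two posts at y = +-45; at lid x = -50, z = 31 (bar's underside 23 and top 39 above the lid's underside). Axes as the lid's. It can be gripped across its 14 width, square to the lid
- lid_front (a point): middle of the lid's lower end, on the underside (lid x = -71). Axes as the lid's
- lid_back (a point): middle of the lid's back end, on the underside (lid x = 71). Axes as the lid's
- spice_jar: straight-sided round spice jar with a flat black cap, diameter 40, 105 tall (the cap is the top 21), 0.08 to 0.15 kg, standing in the left or right half of the box, 38 to 42 from the box's middle; the other half holds the shaker. Origin: centre of its underside, z up
- shaker: glass salt shaker, waisted, with a domed metal top, diameter 44, 90 tall, standing in the other half of the box. Origin: centre of its underside, z up
- tin: low food tin, diameter 75, 58 tall, loose on the counter to the left of the box. Origin: centre of its underside, z up
- creamer: white jug, 67 by 103, 85 tall, loose on the counter left of and behind the tin, to be left alone. Origin: centre of its underside
- mug: white mug, 86 by 116, 91 tall, loose on the counter to the right of the box, to be left alone. Origin: centre of its underside. Bare counter for the lid lies nearer than the mug and left of the glass bowl: 0.35 to 0.55 m ahead of the robot, 0.24 to 0.45 m to its right
- spoon: steel tablespoon, 191 long (x), 38 wide, 13 high, lying on the counter in front of the box, to be left alone. Origin: its middle, on the counter
Things that resemble listed ones, but are neither listed nor needed, are in the scene too. Leave any orange look-alike of the tin alone.

How it is judged:
By the outcome, as a careful person would: the job done as asked, in the order asked, and still so for the second after the job is handed in, with the robot touching nothing.
It also fails if it takes over 61 s, if anything falls off the work surface, if the arm or the gripper's body presses on something with over 40 N, if the wrist force passes 120 N, or if a joint passes its speed limit or range.

## Robot

A 6-joint arm with a two-finger parallel gripper is mounted at the origin on a cart in front of the work surface, level with it; the furniture and walls round the work are solid. World frame = base frame: x ahead of the robot, y to its left, z up, the work surface at z = 0. Lengths are in m, angles in rad, forces in N, time in s.
With the tool pointing down it reaches from about 0.35 to 0.775 m from the base axis. Payload 7.3 kg.
Tool frame: the origin (TCP) lies at the very end of the fingers, on their centre line; the grasp point (between the pads) lies 19 mm behind it; z points along the fingers, y is the line along which they close (so a half turn about z gives the same grasp; the last joint's range is limited). The gripper opens to 92 mm and grips with 3 to 60 N. Pads are 19 mm wide; open, the fingers measure 130 mm over their backs; the gripper's body (75 mm by 190 mm) begins 47 mm behind the grasp point.
Start: joints at [1.126, 0.342, 1.524, -0, 1.275, -0.146], TCP at [0.155, 0.502, 0.227] pointing down, gripper open.
Joint ranges: [-2.53, 2.53], [-0.77, 2.02], [0.04, 2.7], [-1, 4.14], [0.28, 2.66], [-3.11, 3.11]. Speed limits (rad/s): [2.57, 2.57, 3.14, 3.14, 3.14, 3.14].

## Interface

Orientations are given as [roll, pitch, yaw] about the fixed x, y, z axes, in that order (R = Rz(yaw) Ry(pitch) Rx(roll)).
In Python, from rig import state, capture, camera_params, sign_off gives the robot as it stands. The module is installed in compiled form; this text tells all that it offers.
- The arm moves only by the tool servo_tool, never from a script. Its argument "series" is a list of rows, each an object of numbers: "dx", "dy", "dz": the shift along the tool's x, y, z in units of 10 cm (1.0 is 10 cm); "roll": the turn about the tool's z in units of 30 degrees (1.0 is 30 degrees). In form: [{"dx": .., "dy": .., "dz": .., "roll": ..}, ...]. A call has 1 to 8 rows; each row shifts and turns the commanded pose from where the row before left it, along the tool's axes as they then stand; what a row does not reach is not made up. A row lasts 1/12 s, in which the tool goes at most 41.7 mm and 7.16 degrees, less where a joint would pass 70% of its speed; a pose out of reach is approached as far as the arm can. A call with a number of a shift or a turn outside -1 to 1 is refused whole. A call with a gripper value outside its range is refused whole. "grip" is the opening, from 0 (shut) to 1 (fully open), set as the call begins (left out, the last holds). The fingers move at their own pace and stop on an object; "squeeze" is the grip in N (left out, the last holds). Time passes only in rows, so rows that do not move let the fingers close. It gives the time, the measured TCP pose, the force, the opening and the grip force at its end, in the units of the state.
- state(): the state, without advancing time (a new reading comes with each control period).
- capture(name): name is "scene" or "side" or "wrist"; returns the picture (400x640x3 uint8, blue, green, red); there is no depth.
- camera_params(name): a dict with "K" (3x3 intrinsics, pixels), "cam_to_world" (4x4, takes a point from camera to world coordinates); the wrist camera has in their place "hand_eye" (4x4, takes a point from camera to tool coordinates, whose origin is the TCP and whose axes are the flange's). Camera axes: x right, y up, looking along -z (the intrinsics and any distortion apply to the point x, -y, -z); pixel columns grow to the right and rows downward; lengths in m; the calibration is good to about 2 mm. The wrist camera is an equidistant fisheye: a pixel r from the principal point sees the ray r / f radians off the axis. A picture is of the moment at which its call begins: read the wrist's pose just before it. camera_params takes no time and is no camera call.
- sign_off(): hands the job in; it is judged then, once.
The state is a dict: "t": time; "q": joint angles; "qvel": joint speeds; "joint_efforts": joint torques, N m; "tcp_pos": TCP position; "ee_rot": TCP orientation; "force": force on the tool from outside, world axes, zero at the start; "ft_torque": the same for the moment, N m; "finger_gap": finger opening in m; "grip_force": force on a finger pad.
Only numpy, scipy, OpenCV 4.12 (cv2) and the standard library are available. Lean on these libraries where they do the work, as an engineer would, in place of code of your own. Each camera call takes 0.05 s, during which the arm holds its last target. There are 200 camera calls.

## Working session

There is one attempt and no reset: what is moved stays moved. The work goes in short steps, Python scripts to look and compute and a tool call to move; the robot and the scene stay as the last step left them, time stands still between calls to the robot, and variables do not carry over. Pictures are saved under pics/ and viewed, at most 10 in all, crops included, and the job is handed in when it is done.

Besides the shell and the picture viewer there is one more tool, called after ">>>" as name(argument=value, ...) on one line, values as JSON. servo_tool: Moves the arm, as the interface text tells. Shifts and turns lie within -1 to 1; 1 stands for 10 cm of shift or 30 degrees of turn. Its arguments: {"type":"object","properties":{"series":{"type":"array","items":{"type":"object","properties":{"dx":{"type":"number"},"dy":{"type":"number"},"dz":{"type":"number"},"roll":{"type":"number"}}}},"grip":{"type":"number"},"squeeze":{"type":"number"}},"required":["series"]}

```bash
mkdir -p pics; python3 - <<'E'
from rig import *
import cv2,numpy as np
s=state();print({k:np.round(v,3).tolist() for k,v in s.items()})
for n in("scene","side","wrist"):
    cv2.imwrite(f"pics/{n}0.png",capture(n));p=camera_params(n);print(n,{k:np.round(v,4).tolist() if not isinstance(v,str) else v for k,v in p.items()})
a=cv2.imread("pics/scene0.png");b=cv2.imread("pics/side0.png")
cv2.imwrite("pics/both.png",cv2.resize(np.vstack([a,b]),(480,600)))
E
```

```text
{'t': 0.0, 'q': [1.126, 0.343, 1.525, -0.0, 1.275, -0.146], 'qvel': [-0.001, 0.001, 0.0, -0.001, -0.0, -0.001], 'joint_efforts': [0.0, -43.125, -24.421, 0.072, 0.056, -0.0], 'tcp_pos': [0.154, 0.501, 0.226], 'ee_rot': [-3.14, -0.0, 2.843], 'force': [0.381, -0.617, -0.395], 'ft_torque': [-0.034, -0.038, -0.019], 'grip_force': 0.0, 'finger_gap': 0.092}
scene {'K': [[396.9979, 0.0, 326.3097], [0.0, 396.9979, 194.4375], [0.0, 0.0, 1.0]], 'cam_to_world': [[0.7873, 0.4866, -0.3787, 0.1854], [-0.6164, 0.6364, -0.4638, -0.4976], [0.0153, 0.5986, 0.8009, 0.9967], [0.0, 0.0, 0.0, 1.0]]}
side {'K': [[412.5777, 0.0, 322.0291], [0.0, 412.5777, 190.4877], [0.0, 0.0, 1.0]], 'cam_to_world': [[0.574, -0.6911, 0.4393, 1.1966], [0.8189, 0.4855, -0.3061, -0.41], [-0.0017, 0.5355, 0.8446, 1.2819], [0.0, 0.0, 0.0, 1.0]]}
wrist {'K': [[309.7069, 0.0, 318.8227], [0.0, 309.7069, 197.0026], [0.0, 0.0, 1.0]], 'hand_eye': [[0.0002, 0.9683, 0.2497, 0.0666], [1.0, -0.0004, 0.0008, -0.0004], [0.0009, 0.2497, -0.9683, -0.1589], [0.0, 0.0, 0.0, 1.0]]}
```

View pics/scene0.png

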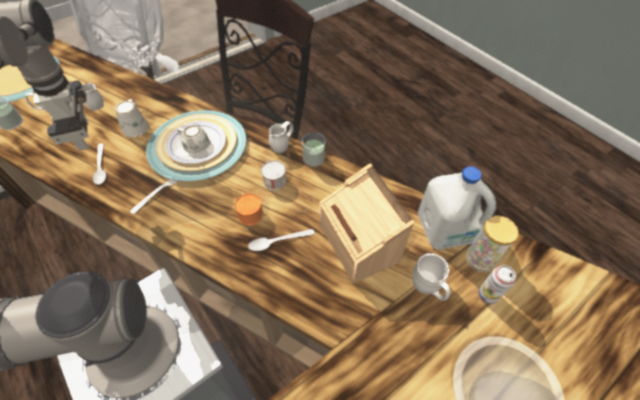

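View pics/side0.png

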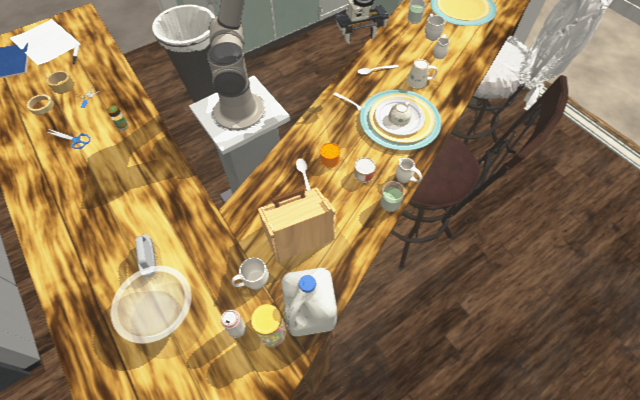

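Scene view: the box is at (365,225) with a dark bar at about (345,224). Tin candidates are the red/white can at (274,175), the orange look-alike at (249,210) and the tall can at (497,285). The description (low tin, left of the box, not orange) picks (274,175). The creamer is at (280,137), the mug at (431,275) and the spoon at (282,240). The side view shows the box from behind at (297,225) and the tin at (365,170).

```bash
python3 - <<'E'
import cv2,numpy as np
a=cv2.imread("pics/scene0.png")[120:300,240:440];b=cv2.imread("pics/side0.png")[150:275,240:440]
a=cv2.resize(a,None,fx=3.2,fy=3.2,interpolation=2)[:576];
cv2.imwrite("pics/c1.png",a)
b=cv2.resize(b,None,fx=4,fy=4,interpolation=2);cv2.imwrite("pics/c2.png",b)
E
```

```text
(no output)
```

View pics/c1.png

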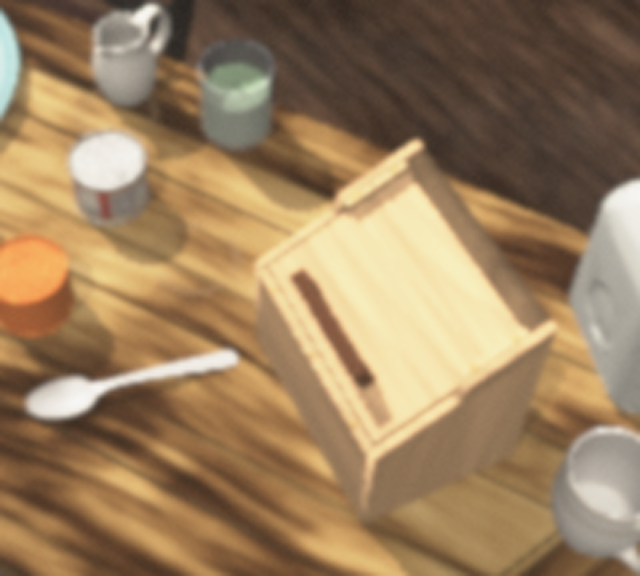

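View pics/c2.png

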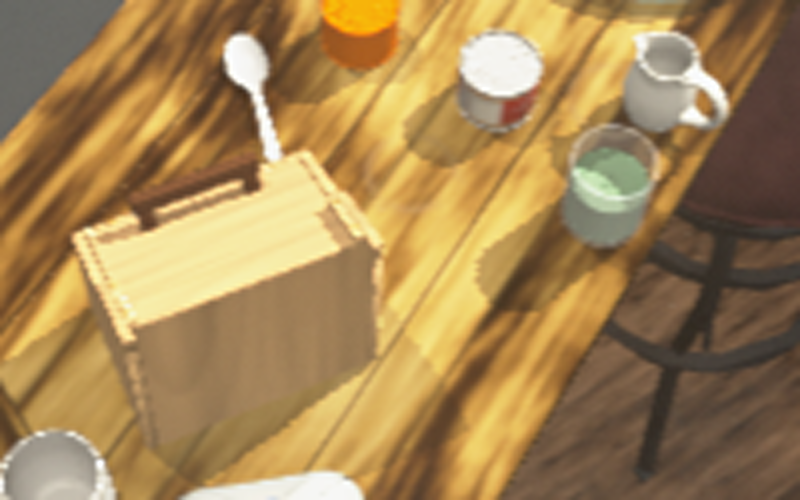

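The crops show the box's low front facing the robot. The dark bar runs (299,272) to (366,382) in the scene crop and (138,205) to (258,170) in the side crop. The tin top is at (109,158) and (501,66), red/white and not orange, so it is the right one. The back wall stands above the lid.

```bash
cat > h.py <<'E'
from rig import *
import cv2,numpy as np
from scipy.optimize import least_squares
from scipy.spatial.transform import Rotation as Rot
def proj(n,P):
    p=camera_params(n);T=np.linalg.inv(p["cam_to_world"]);c=np.atleast_2d(P)@T[:3,:3].T+T[:3,3]
    K=np.array(p["K"]);return np.c_[K[0,0]*c[:,0]/-c[:,2]+K[0,2],K[1,1]*-c[:,1]/-c[:,2]+K[1,2]]
def ray(n,uv):
    p=camera_params(n);T=np.array(p["cam_to_world"]);K=np.array(p["K"])
    d=np.array([(uv[0]-K[0,2])/K[0,0],-(uv[1]-K[1,2])/K[1,1],-1.]);return T[:3,3],T[:3,:3]@d
def plane(n,uv,z):
    o,d=ray(n,uv);return o+d*(z-o[2])/d[2]
def tri(uv1,uv2):
    return least_squares(lambda P:np.r_[(proj("scene",P)-uv1).ravel(),(proj("side",P)-uv2).ravel()],[.5,0,.1])
def boxw(b,P): 
    c,s=np.cos(b[2]),np.sin(b[2]);P=np.atleast_2d(P);return np.c_[b[0]+c*P[:,0]-s*P[:,1],b[1]+s*P[:,0]+c*P[:,1],P[:,2]]
def wrist_ray(uv,s):
    p=camera_params("wrist");K=np.array(p["K"]);H=np.array(p["hand_eye"])
    a=np.array([uv[0]-K[0,2],uv[1]-K[1,2]]);r=np.hypot(*a);th=r/K[0,0]
    d=np.array([a[0]/r*np.sin(th),-a[1]/r*np.sin(th),-np.cos(th)])
    R=Rot.from_euler("xyz",s["ee_rot"]).as_matrix();return s["tcp_pos"]+R@H[:3,3],R@H[:3,:3]@d
def wplane(uv,s,z):
    o,d=wrist_ray(uv,s);return o+d*(z-o[2])/d[2]
E
python3 - <<'E'
from h import *
S=lambda u,v:np.array([240+u/3.2,120+v/3.2]);D=lambda u,v:np.array([240+u/4,150+v/4])
A=[((-.075,-.104,0),S(371,517)),((-.075,.104,.115),S(259,268)),((-.075,-.104,.115),S(371,455)),((.075,.104,.206),S(417,146)),((.075,-.104,.206),S(553,325))]
B=[((.075,-.104,0),D(150,447)),((.075,.104,0),D(377,357)),((.075,.104,.206),D(380,245)),((.075,-.104,.206),D(133,338))]
f=lambda b:np.r_[(proj("scene",boxw(b,[p for p,_ in A]))-[q for _,q in A]).ravel(),(proj("side",boxw(b,[p for p,_ in B]))-[q for _,q in B]).ravel()]
r=least_squares(f,[.55,-.1,0],loss="soft_l1");b=r.x;print("box",b.round(4),np.degrees(b[2]));print(f(b).reshape(-1,2).round(1).tolist())
for n,u,v in(("barL",S(299,272),D(258,168)),("barR",S(366,382),D(140,205))):
    t=tri(u,v);print(n,t.x.round(4),t.cost.round(2),plane("scene",u,.155).round(4))
t=tri(S(109,158),D(501,66));print("tin",t.x.round(4),t.cost.round(2),plane("scene",S(109,158),.058).round(4),plane("side",D(501,66),.058).round(4))
for n,u,v in(("creamer",S(125,35),D(665,55)),("glass",S(236,65),D(613,150)),("orange",S(32,262),D(360,5))):print(n,tri(u,v).x.round(3))
# expected bar in box coords
c,s=np.cos(np.radians(25)),np.sin(np.radians(25))
for y in(.055,-.055,0):
    X=.0015+.071-.05;Z=.039 if y else .031
    print("exp",boxw(b,[-.066+X*c-Z*s,y,.117+X*s+Z*c-.0]).round(4))
E
```

```text
box [ 0.624  -0.112  -0.2045] -11.717293728760053
[[-3.1, 1.7], [-1.7, -2.0], [0.1, 1.5], [-0.1, -3.8], [1.4, -0.4], [-0.2, 0.9], [0.3, 0.8], [1.2, -1.1], [-2.6, 0.5]]
barL [ 0.5792 -0.0474  0.1502] 0.35 [ 0.577  -0.0484  0.155 ]
barR [ 0.5562 -0.1527  0.1482] 3.87 [ 0.5533 -0.1598  0.155 ]
tin [0.5629 0.2248 0.0522] 0.0 [0.5605 0.2202 0.058 ] [0.5657 0.2221 0.058 ]
creamer [0.655 0.333 0.082]
glass [0.712 0.221 0.096]
orange [0.436 0.157 0.06 ]
exp [[ 0.5744 -0.0455  0.1619]]
exp [[ 0.5521 -0.1532  0.1619]]
exp [[ 0.5665 -0.1     0.1546]]
```

```bash
cat > plan.py <<'E'
# usage: plan.py x y z yawdeg [mm_per_row]
import sys,json
from h import *
def plan(P,target,yaw,mm=38):
    s=state();p=np.array(s["tcp_pos"]) if P is None else P
    y0=s["ee_rot"][2];dy=(np.radians(yaw)-y0+np.pi)%(2*np.pi)-np.pi
    d=np.array(target)-p;n=max(int(np.ceil(np.linalg.norm(d)/mm*1000)),int(np.ceil(abs(np.degrees(dy))/7)),1)
    rows=[];y=y0
    for i in range(n):
        w=np.array(target)-p if i==n-1 else d/n
        v=np.array([np.cos(y)*w[0]+np.sin(y)*w[1],np.sin(y)*w[0]-np.cos(y)*w[1],-w[2]])
        v=np.round(v*10,2);r=round(-np.degrees(dy)/n/30,2)
        rows.append(dict(dx=v[0],dy=v[1],dz=v[2],roll=r))
        p=p+np.array([np.cos(y)*v[0]+np.sin(y)*v[1],np.sin(y)*v[0]-np.cos(y)*v[1],-v[2]])/10;y-=np.radians(r*30)
    return rows
a=[float(v) for v in sys.argv[1:]]
R=plan(None,a[:3],a[3],*a[4:])
s=state();print("at",np.round(s["tcp_pos"],4),np.degrees(s["ee_rot"]).round(2),"t",s["t"])
for i in range(0,len(R),8):print(json.dumps(R[i:i+8]).replace(' ',''))
E
python3 plan.py 0.50 -0.14 0.33 78
```

```text
at [0.1544 0.5015 0.2262] [-1.7994e+02 -1.0000e-02  1.6288e+02] t 0.15
[{"dx":-0.26,"dy":-0.26,"dz":-0.05,"roll":0.14},{"dx":-0.28,"dy":-0.24,"dz":-0.05,"roll":0.14},{"dx":-0.29,"dy":-0.22,"dz":-0.05,"roll":0.14},{"dx":-0.31,"dy":-0.19,"dz":-0.05,"roll":0.14},{"dx":-0.32,"dy":-0.17,"dz":-0.05,"roll":0.14},{"dx":-0.33,"dy":-0.15,"dz":-0.05,"roll":0.14},{"dx":-0.34,"dy":-0.12,"dz":-0.05,"roll":0.14},{"dx":-0.35,"dy":-0.1,"dz":-0.05,"roll":0.14}]
[{"dx":-0.36,"dy":-0.07,"dz":-0.05,"roll":0.14},{"dx":-0.36,"dy":-0.04,"dz":-0.05,"roll":0.14},{"dx":-0.36,"dy":-0.02,"dz":-0.05,"roll":0.14},{"dx":-0.36,"dy":0.01,"dz":-0.05,"roll":0.14},{"dx":-0.36,"dy":0.04,"dz":-0.05,"roll":0.14},{"dx":-0.36,"dy":0.06,"dz":-0.05,"roll":0.14},{"dx":-0.35,"dy":0.09,"dz":-0.05,"roll":0.14},{"dx":-0.35,"dy":0.12,"dz":-0.05,"roll":0.14}]
[{"dx":-0.34,"dy":0.14,"dz":-0.05,"roll":0.14},{"dx":-0.33,"dy":0.16,"dz":-0.05,"roll":0.14},{"dx":-0.31,"dy":0.19,"dz":-0.05,"roll":0.14},{"dx":-0.29,"dy":0.23,"dz":-0.09,"roll":0.14}]
```

>>> servo_tool(series=[{"dx": -0.26, "dy": -0.26, "dz": -0.05, "roll": 0.14}, {"dx": -0.28, "dy": -0.24, "dz": -0.05, "roll": 0.14}, {"dx": -0.29, "dy": -0.22, "dz": -0.05, "roll": 0.14}, {"dx": -0.31, "dy": -0.19, "dz": -0.05, "roll": 0.14}, {"dx": -0.32, "dy": -0.17, "dz": -0.05, "roll": 0.14}, {"dx": -0.33, "dy": -0.15, "dz": -0.05, "roll": 0.14}, {"dx": -0.34, "dy": -0.12, "dz": -0.05, "roll": 0.14}, {"dx": -0.35, "dy": -0.1, "dz": -0.05, "roll": 0.14}])

```text
t: 0.82
tcp_pos: [0.2912, 0.2427, 0.2669]
ee_rot: [3.141, -0.0, 2.253]
force: [2.4, 0.1, 0.5]
finger_gap: 0.0921
grip_force: 0.0
```

>>> servo_tool(series=[{"dx": -0.36, "dy": -0.07, "dz": -0.05, "roll": 0.14}, {"dx": -0.36, "dy": -0.04, "dz": -0.05, "roll": 0.14}, {"dx": -0.36, "dy": -0.02, "dz": -0.05, "roll": 0.14}, {"dx": -0.36, "dy": 0.01, "dz": -0.05, "roll": 0.14}, {"dx": -0.36, "dy": 0.04, "dz": -0.05, "roll": 0.14}, {"dx": -0.36, "dy": 0.06, "dz": -0.05, "roll": 0.14}, {"dx": -0.35, "dy": 0.09, "dz": -0.05, "roll": 0.14}, {"dx": -0.35, "dy": 0.12, "dz": -0.05, "roll": 0.14}])

```text
t: 1.48
tcp_pos: [0.4293, -0.0134, 0.3069]
ee_rot: [-3.142, -0.0, 1.666]
force: [1.8, -0.6, -0.7]
finger_gap: 0.0916
grip_force: 0.0
```

>>> servo_tool(series=[{"dx": -0.34, "dy": 0.14, "dz": -0.05, "roll": 0.14}, {"dx": -0.33, "dy": 0.16, "dz": -0.05, "roll": 0.14}, {"dx": -0.31, "dy": 0.19, "dz": -0.05, "roll": 0.14}, {"dx": -0.29, "dy": 0.23, "dz": -0.09, "roll": 0.14}, {"dx": 0}], grip=0.35)

```text
invalid input
```

```bash
python3 - <<'E'
from h import *
s=state();im=capture("wrist");cv2.imwrite("pics/w1.png",im)
print(np.round(s["tcp_pos"],4),np.degrees(s["ee_rot"]).round(2),s["t"],s["finger_gap"])
E
```

```text
[ 0.4293 -0.0134  0.3069] [-1.800e+02 -1.000e-02  9.545e+01] 1.4833 0.0916116344328265
```

View pics/w1.png

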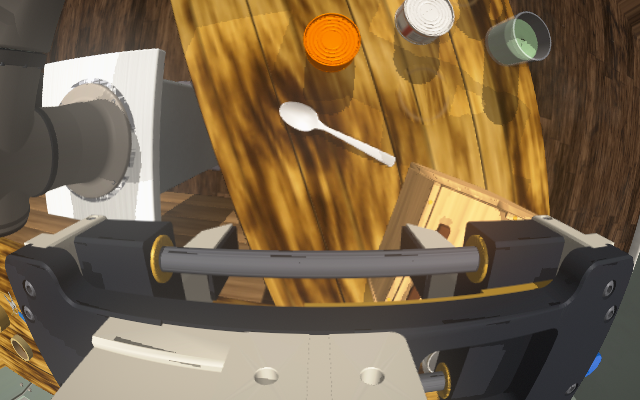

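The wrist view shows the tin at (425,18), the orange look-alike at (331,41), the spoon at (335,130), and the box's left front at (440,220), mostly hidden by the gripper. I'll view the box from farther right.

```bash
python3 plan.py 0.53 -0.27 0.33 78
```

```text
at [ 0.4328 -0.0185  0.3074] [179.85   0.24  95.02] t 1.5333
[{"dx":-0.32,"dy":0.09,"dz":-0.03,"roll":0.07},{"dx":-0.32,"dy":0.11,"dz":-0.03,"roll":0.07},{"dx":-0.32,"dy":0.12,"dz":-0.03,"roll":0.07},{"dx":-0.31,"dy":0.13,"dz":-0.03,"roll":0.07},{"dx":-0.31,"dy":0.14,"dz":-0.03,"roll":0.07},{"dx":-0.3,"dy":0.15,"dz":-0.03,"roll":0.07},{"dx":-0.3,"dy":0.16,"dz":-0.03,"roll":0.07},{"dx":-0.29,"dy":0.17,"dz":-0.02,"roll":0.07}]
```

>>> servo_tool(series=[{"dx": -0.32, "dy": 0.09, "dz": -0.03, "roll": 0.07}, {"dx": -0.32, "dy": 0.11, "dz": -0.03, "roll": 0.07}, {"dx": -0.32, "dy": 0.12, "dz": -0.03, "roll": 0.07}, {"dx": -0.31, "dy": 0.13, "dz": -0.03, "roll": 0.07}, {"dx": -0.31, "dy": 0.14, "dz": -0.03, "roll": 0.07}, {"dx": -0.3, "dy": 0.15, "dz": -0.03, "roll": 0.07}, {"dx": -0.3, "dy": 0.16, "dz": -0.03, "roll": 0.07}, {"dx": -0.29, "dy": 0.17, "dz": -0.02, "roll": 0.07}], grip=0.35)

```text
t: 2.2
tcp_pos: [0.5294, -0.2637, 0.3296]
ee_rot: [-3.141, -0.0, 1.375]
force: [0.7, -0.2, 0.1]
finger_gap: 0.0432
grip_force: 0.0
```

>>> servo_tool(series=[{"dx": 0, "dy": 0, "dz": 0, "roll": 0}, {"dx": 0, "dy": 0, "dz": 0, "roll": 0}])

```text
t: 2.37
tcp_pos: [0.5291, -0.2635, 0.3282]
ee_rot: [-3.139, -0.001, 1.375]
force: [0.3, 0.5, -0.5]
finger_gap: 0.0335
grip_force: 0.0
```

```bash
python3 - <<'E'
from h import *
s=state();im=capture("wrist");cv2.imwrite("pics/w2.png",im)
print(np.round(s["tcp_pos"],4),np.degrees(s["ee_rot"]).round(2),s["t"],s["finger_gap"])
np.save("s2.npy",s,allow_pickle=True)
cv2.imwrite("pics/w2c.png",cv2.resize(im[0:300,180:580],None,fx=2,fy=2,interpolation=2))
E
```

```text
[ 0.5291 -0.2635  0.3282] [-1.7988e+02 -6.0000e-02  7.8790e+01] 2.3667 0.03352497790361446
```

View pics/w2c.png

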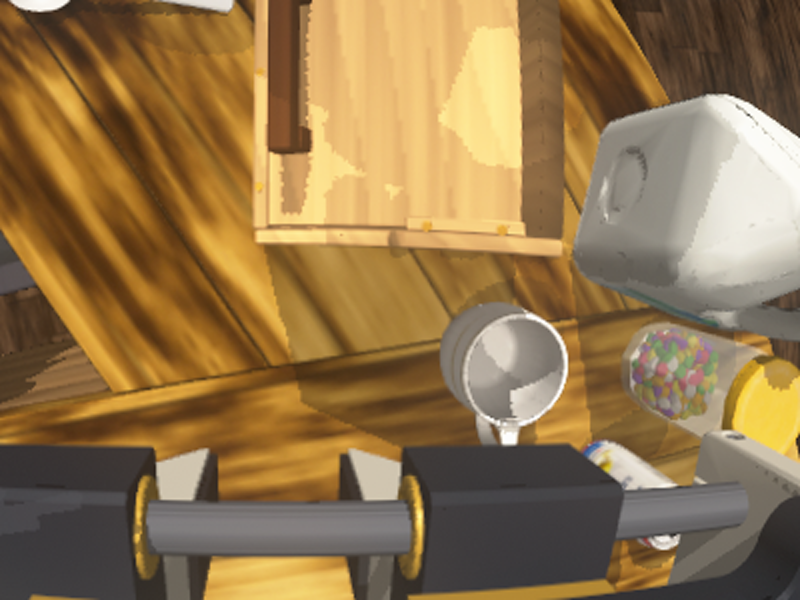

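The close crop shows the box square to the tool: bar top face at u 268–298 ending at v 152, front-right top corner (257,240), back-right corner (560,252), mug at (510,370).

```bash
python3 - <<'E'
from h import *
s=np.load("s2.npy",allow_pickle=True).item()
W=lambda u,v,z:wplane((180+u/2,v/2),s,z).round(4)
for n,u,v,z in(("barR front",268,152,.156),("barR back",297,152,.162),("bar far front",272,0,.156),("bar far back",302,0,.162),("boxFR",257,240,.118),("boxBR",561,252,.206),("FRbottomedge far",260,0,.115)):print(n,W(u,v,z))
m=cv2.imread("pics/w2.png");h=cv2.cvtColor(m,cv2.COLOR_BGR2HSV)
# bar mask in orig coordinates
r=m[0:80,300:345].astype(int);k=((r.sum(2)<230)).astype(np.uint8)
ys,xs=np.where(k);print("mask",xs.min()+300,xs.max()+300,ys.max(),[ (y,xs[ys==y].min()+300,xs[ys==y].max()+300) for y in (0,10,20,40,60,70)])
b=[.624,-.112,-.2045]
for y in (.055,-.055):print("exp",boxw(b,[-.066-.0021-.039*.4226+.0225*.9063-.0,y,.159]).round(4))
print(boxw(b,[[-.075,-.104,.118],[.075,-.104,.206]]).round(4))
E
```

```text
barR front [ 0.5457 -0.1522  0.156 ]
barR back [ 0.5604 -0.1559  0.162 ]
bar far front [ 0.5648 -0.0666  0.156 ]
bar far back [ 0.5799 -0.072   0.162 ]
boxFR [ 0.5295 -0.1974  0.118 ]
boxBR [ 0.6757 -0.2267  0.206 ]
FRbottomedge far [ 0.5604 -0.0488  0.115 ]
mask 300 335 76 [(0, np.int64(300), np.int64(335)), (10, np.int64(306), np.int64(329)), (20, np.int64(314), np.int64(329)), (40, np.int64(314), np.int64(328)), (60, np.int64(325), np.int64(328)), (70, np.int64(325), np.int64(334))]
exp [[ 0.5723 -0.0451  0.159 ]]
exp [[ 0.55   -0.1528  0.159 ]]
[[ 0.5294 -0.1986  0.118 ]
 [ 0.6763 -0.2291  0.206 ]]
```

```bash
python3 plan.py 0.5675 -0.1007 0.20 78.3
```

```text
at [ 0.5289 -0.2623  0.3287] [-1.799e+02 -7.000e-02  7.887e+01] t 2.4167
[{"dx":0.28,"dy":0.01,"dz":0.21,"roll":0.0},{"dx":0.28,"dy":0.01,"dz":0.21,"roll":0.0},{"dx":0.28,"dy":0.01,"dz":0.21,"roll":0.0},{"dx":0.28,"dy":0.01,"dz":0.21,"roll":0.0},{"dx":0.28,"dy":0.01,"dz":0.21,"roll":0.0},{"dx":0.26,"dy":0.02,"dz":0.24,"roll":0.0}]
```

>>> servo_tool(series=[{"dx": 0.28, "dy": 0.01, "dz": 0.21, "roll": 0.02}, {"dx": 0.28, "dy": 0.01, "dz": 0.21, "roll": 0}, {"dx": 0.28, "dy": 0.01, "dz": 0.21, "roll": 0}, {"dx": 0.28, "dy": 0.01, "dz": 0.21, "roll": 0}, {"dx": 0.28, "dy": 0.01, "dz": 0.21, "roll": 0}, {"dx": 0.26, "dy": 0.02, "dz": 0.24, "roll": 0}, {"dx": 0, "dy": 0, "dz": 0, "roll": 0}, {"dx": 0, "dy": 0, "dz": 0, "roll": 0}])

```text
t: 3.08
tcp_pos: [0.5683, -0.0984, 0.1999]
ee_rot: [-3.139, -0.0, 1.371]
force: [0.1, 0.3, 0.2]
finger_gap: 0.0322
grip_force: 0.0
```

```bash
python3 plan.py 0.5675 -0.1007 0.147 78.3 12
```

```text
at [ 0.5683 -0.0984  0.1999] [-1.7984e+02 -2.0000e-02  7.8540e+01] t 3.0833
[{"dx":-0.0,"dy":-0.0,"dz":0.11,"roll":0.0},{"dx":-0.0,"dy":-0.0,"dz":0.11,"roll":0.0},{"dx":-0.0,"dy":-0.0,"dz":0.11,"roll":0.0},{"dx":-0.0,"dy":-0.0,"dz":0.11,"roll":0.0},{"dx":-0.02,"dy":-0.0,"dz":0.09,"roll":0.0}]
```

>>> servo_tool(series=[{"dx": 0, "dy": 0, "dz": 0.11, "roll": 0}, {"dx": 0, "dy": 0, "dz": 0.11, "roll": 0}, {"dx": 0, "dy": 0, "dz": 0.11, "roll": 0}, {"dx": 0, "dy": 0, "dz": 0.1, "roll": 0}, {"dx": 0, "dy": 0, "dz": 0.05, "roll": 0}, {"dx": 0, "dy": 0, "dz": 0.03, "roll": 0}, {"dx": 0, "dy": 0, "dz": 0, "roll": 0}])

```text
t: 3.67
tcp_pos: [0.5692, -0.1014, 0.1497]
ee_rot: [-3.141, -0.0, 1.366]
force: [0.2, 0.6, -0.1]
finger_gap: 0.032
grip_force: 0.0
```

```bash
python3 - <<'E'
from h import *
s=state();print(np.round(s["tcp_pos"],4))
a=capture("scene");b=capture("side");print(proj("scene",s["tcp_pos"]),proj("side",s["tcp_pos"]))
u,v=proj("scene",s["tcp_pos"])[0].astype(int);A=cv2.resize(a[v-50:v+30,u-40:u+40],(400,400),interpolation=2)
u,v=proj("side",s["tcp_pos"])[0].astype(int);B=cv2.resize(b[v-50:v+30,u-40:u+40],(400,400),interpolation=2)
cv2.imwrite("pics/g1.png",np.hstack([A,B]))
E
```

```text
[ 0.5692 -0.1014  0.1497]
[[344.0585148 221.2732837]] [[289.21850742 197.61793337]]
```

View pics/g1.png

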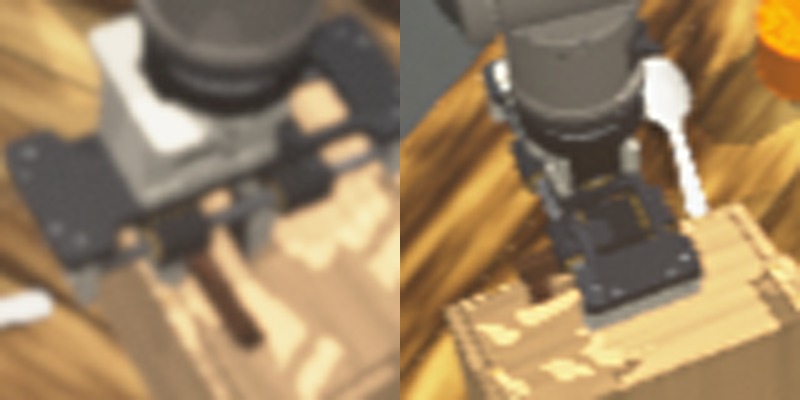

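The gripper straddles the bar, with the bar running between the fingers at (215,275) in the left crop. Next: lower 4 mm and close.

>>> servo_tool(series=[{"dx": 0, "dy": 0, "dz": 0.03, "roll": 0}, {"dx": 0, "dy": 0, "dz": 0.02, "roll": 0}, {"dx": 0, "dy": 0, "dz": 0, "roll": 0}])

```text
t: 4.02
tcp_pos: [0.5692, -0.1012, 0.1444]
ee_rot: [-3.141, -0.0, 1.366]
force: [-0.0, 0.0, 1.4]
finger_gap: 0.0324
grip_force: 0.0
```

>>> servo_tool(series=[{"dx": 0, "dy": 0, "dz": 0, "roll": 0}, {"dx": 0, "dy": 0, "dz": 0, "roll": 0}, {"dx": 0, "dy": 0, "dz": 0, "roll": 0}, {"dx": 0, "dy": 0, "dz": 0, "roll": 0}], grip=0, squeeze=15)

```text
t: 4.35
tcp_pos: [0.5652, -0.1002, 0.1447]
ee_rot: [-3.132, -0.0, 1.367]
force: [-15.4, 2.9, 10.2]
finger_gap: 0.0183
grip_force: 15.0
```

>>> servo_tool(series=[{"dx": 0, "dy": -0.04, "dz": -0.02, "roll": 0}, {"dx": 0, "dy": 0, "dz": -0.02, "roll": 0}, {"dx": 0, "dy": 0, "dz": -0.02, "roll": 0}, {"dx": 0, "dy": 0, "dz": 0, "roll": 0}], squeeze=25)

```text
t: 4.68
tcp_pos: [0.566, -0.1005, 0.1511]
ee_rot: [3.14, -0.0, 1.366]
force: [0.1, -0.2, -2.3]
finger_gap: 0.0171
grip_force: 25.0
```

>>> servo_tool(series=[{"dx": 0, "dy": 0, "dz": -0.01, "roll": 0}, {"dx": 0, "dy": -0.06, "dz": 0.02, "roll": 0}, {"dx": 0, "dy": -0.06, "dz": 0.025, "roll": 0}, {"dx": 0, "dy": -0.06, "dz": 0.028, "roll": 0}, {"dx": 0, "dy": 0, "dz": 0, "roll": 0}])

```text
t: 5.1
tcp_pos: [0.5459, -0.0962, 0.1435]
ee_rot: [-3.139, -0.0, 1.366]
force: [-0.3, 0.6, -2.2]
finger_gap: 0.0172
grip_force: 25.0
```

>>> servo_tool(series=[{"dx": 0, "dy": -0.08, "dz": 0.037, "roll": 0}, {"dx": 0, "dy": -0.08, "dz": 0.037, "roll": 0}, {"dx": 0, "dy": -0.08, "dz": 0.037, "roll": 0}, {"dx": 0, "dy": -0.08, "dz": 0.037, "roll": 0}, {"dx": 0, "dy": -0.08, "dz": 0.037, "roll": 0}, {"dx": 0, "dy": -0.08, "dz": 0.037, "roll": 0}, {"dx": 0, "dy": -0.06, "dz": 0.028, "roll": 0}, {"dx": 0, "dy": 0, "dz": 0, "roll": 0}])

```text
t: 5.77
tcp_pos: [0.4936, -0.0854, 0.1189]
ee_rot: [-3.14, -0.0, 1.366]
force: [-0.1, 0.4, -2.7]
finger_gap: 0.0173
grip_force: 25.0
```

>>> servo_tool(series=[{"dx": 0, "dy": -0.06, "dz": -0.03, "roll": 0}, {"dx": 0, "dy": -0.06, "dz": -0.08, "roll": 0}, {"dx": 0, "dy": -0.06, "dz": -0.1, "roll": 0}, {"dx": 0, "dy": -0.06, "dz": -0.1, "roll": 0}, {"dx": 0, "dy": 0, "dz": -0.1, "roll": 0}, {"dx": 0, "dy": 0, "dz": -0.1, "roll": 0}, {"dx": 0, "dy": 0, "dz": 0, "roll": 0}], squeeze=60)

```text
t: 6.35
tcp_pos: [0.4726, -0.0813, 0.1735]
ee_rot: [3.136, 0.001, 1.366]
force: [-0.3, -0.1, -2.0]
finger_gap: 0.0162
grip_force: 60.0
```

```bash
python3 - <<'E'
from h import *
s=state();print(np.round(s["tcp_pos"],4),s["finger_gap"],np.round(s["ft_torque"],3))
a=capture("scene");b=capture("side");cv2.imwrite("pics/s3.png",a);cv2.imwrite("pics/d3.png",b)
o=[]
for n,im in(("scene",a),("side",b)):
    u,v=proj(n,s["tcp_pos"])[0].astype(int);print(n,u-65,v-60);o.append(cv2.resize(im[v-60:v+70,u-65:u+65],(400,400),interpolation=2))
cv2.imwrite("pics/g2.png",np.hstack(o))
E
```

```text
[ 0.4726 -0.0813  0.1735] 0.016178501054665576 [-0.092  0.118 -0.017]
scene 243 170
side 213 110
```

View pics/g2.png

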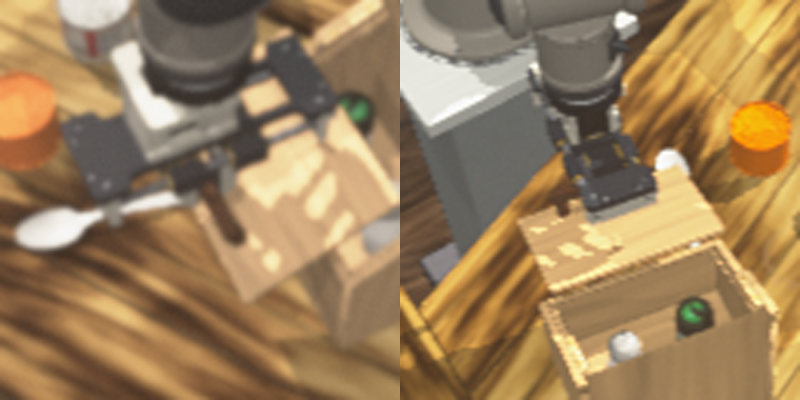

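The lid is lifted clear, still in the grip. The jar (black cap, green mark) is at (692,315), in the box's left half, and the domed shaker is at (625,347) on the right. Next I triangulate the lid's corners for its tilt and the jar cap for its position.

```bash
python3 - <<'E'
from h import *
k=130/400
S=lambda u,v:np.array([243+u*k,170+v*k]);D=lambda u,v:np.array([213+(u-400)*k,110+v*k])
fr=tri(S(248,299),D(524,217));print("FR",fr.x.round(4),fr.cost.round(2))
br=tri(S(384,232),D(548,288));print("BR",br.x.round(4),br.cost.round(2))
# side view + known lengths: solve pitch about bar with lid yaw known
s=state();y=s["ee_rot"][2];ex=np.array([np.sin(y),-np.cos(y),0]);ey=np.array([-ex[1],ex[0],0]);z=np.array([0,0,1.])
def pts(p):
    th,dx,dy,dz=p;X=ex*np.cos(th)+z*np.sin(th);Z=-ex*np.sin(th)+z*np.cos(th);c=s["tcp_pos"]+ex*dx+ey*dy+z*(dz)
    return [c+X*a+ey*b-Z*.024 for a,b in((-.021,-.093),(.121,-.093),(.121,.093))]
obs=[("scene",0,S(248,299)),("side",0,D(524,217)),("side",1,D(548,287)),("side",2,D(722,237))]
f=lambda p:np.r_[np.concatenate([proj(n,pts(p)[i])[0]-q for n,i,q in obs]),np.array(p[1:])*200-np.array([0,0,2])]
r=least_squares(f,[0,0,0,.01]);print(np.degrees(r.x[0]),r.x.round(4),r.fun.round(1))
for p in pts(r.x):print(p.round(3))
b=np.array([.624,-.112,-.2045]);q=plane("side",D(692,317),.135);q2=plane("side",D(625,347),.115)
for v in(q,q2):
    d=v[:2]-b[:2];c,si=np.cos(b[2]),np.sin(b[2]);print(v.round(4),"boxframe",(c*d[0]+si*d[1]).round(4),(-si*d[0]+c*d[1]).round(4))
E
```

```text
FR [ 0.4488 -0.1687  0.1517] 2.05
BR [ 0.5564 -0.1984  0.1807] 2.54
22.194223916592485 [ 0.3874  0.0045 -0.0005  0.0114] [-0.8  0.3 -2.1  1.1  1.   1.8  1.1 -2.4  0.9 -0.1  0.3]
[ 0.447 -0.171  0.153]
[ 0.576 -0.198  0.206]
[ 0.613 -0.016  0.206]
[ 0.6437 -0.0797  0.135 ] boxframe 0.0127 0.0356
[ 0.6236 -0.1507  0.115 ] boxframe 0.0075 -0.038
```

```bash
python3 plan.py 0.40 -0.345 0.235 90 26; python3 - <<'E'
from h import *
print(proj("scene",[(x,y,0) for x in(.379,.521) for y in(-.252,-.438)]).round().tolist())
a=cv2.imread("pics/scene0.png")
p=proj("scene",[(x,y,0) for x,y in((.379,-.252),(.379,-.438),(.521,-.438),(.521,-.252))]).astype(int)
cv2.polylines(a,[p],True,(255,0,0),1);cv2.imwrite("pics/place.png",cv2.resize(a[180:400,280:640],None,fx=1.6,fy=1.6))
E
```

```text
at [ 0.4717 -0.081   0.1713] [1.7988e+02 1.0000e-02 7.8280e+01] t 6.45
[{"dx":-0.25,"dy":-0.02,"dz":-0.06,"roll":-0.04},{"dx":-0.25,"dy":-0.02,"dz":-0.06,"roll":-0.04},{"dx":-0.25,"dy":-0.03,"dz":-0.06,"roll":-0.04},{"dx":-0.25,"dy":-0.03,"dz":-0.06,"roll":-0.04},{"dx":-0.25,"dy":-0.04,"dz":-0.06,"roll":-0.04},{"dx":-0.25,"dy":-0.04,"dz":-0.06,"roll":-0.04},{"dx":-0.24,"dy":-0.05,"dz":-0.06,"roll":-0.04},{"dx":-0.24,"dy":-0.05,"dz":-0.06,"roll":-0.04}]
[{"dx":-0.24,"dy":-0.06,"dz":-0.06,"roll":-0.04},{"dx":-0.24,"dy":-0.06,"dz":-0.06,"roll":-0.04},{"dx":-0.24,"dy":-0.05,"dz":-0.04,"roll":-0.04}]
[[321.0, 334.0], [371.0, 399.0], [364.0, 300.0], [415.0, 359.0]]
```

View pics/place.png

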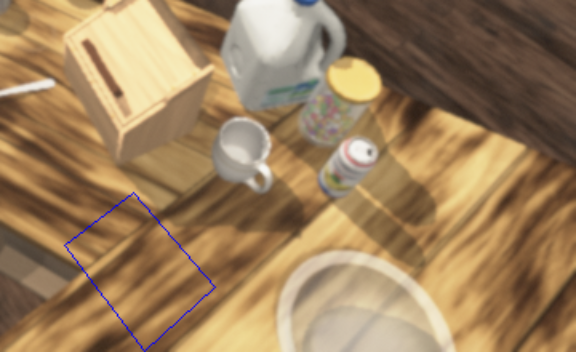

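The blue outline shows the planned lid spot, with its near-left corner (64,245) at the counter edge, so I shift it 25 mm ahead and 15 mm right.

>>> servo_tool(series=[{"dx": 0, "dy": -0.15, "dz": -0.2, "roll": 0}, {"dx": 0, "dy": -0.15, "dz": -0.2, "roll": 0}, {"dx": 0, "dy": -0.15, "dz": -0.2, "roll": 0}, {"dx": 0, "dy": 0, "dz": 0, "roll": 0}])

```text
t: 6.78
tcp_pos: [0.4267, -0.0716, 0.2332]
ee_rot: [3.138, 0.0, 1.366]
force: [0.4, -0.1, -1.9]
finger_gap: 0.0163
grip_force: 60.0
```

```bash
python3 plan.py 0.425 -0.36 0.15 90 28
```

```text
at [ 0.4267 -0.0716  0.2332] [1.7978e+02 3.0000e-02 7.8290e+01] t 6.7833
[{"dx":-0.26,"dy":0.05,"dz":0.08,"roll":-0.04},{"dx":-0.26,"dy":0.05,"dz":0.08,"roll":-0.04},{"dx":-0.26,"dy":0.04,"dz":0.08,"roll":-0.04},{"dx":-0.26,"dy":0.04,"dz":0.08,"roll":-0.04},{"dx":-0.26,"dy":0.03,"dz":0.08,"roll":-0.04},{"dx":-0.26,"dy":0.02,"dz":0.08,"roll":-0.04},{"dx":-0.26,"dy":0.02,"dz":0.08,"roll":-0.04},{"dx":-0.26,"dy":0.01,"dz":0.08,"roll":-0.04}]
[{"dx":-0.26,"dy":0.01,"dz":0.08,"roll":-0.04},{"dx":-0.26,"dy":0.0,"dz":0.08,"roll":-0.04},{"dx":-0.27,"dy":-0.0,"dz":0.03,"roll":-0.04}]
```

>>> servo_tool(series=[{"dx": -0.26, "dy": 0.05, "dz": 0, "roll": -0.04}, {"dx": -0.26, "dy": 0.05, "dz": 0, "roll": -0.04}, {"dx": -0.26, "dy": 0.04, "dz": 0, "roll": -0.04}, {"dx": -0.26, "dy": 0.04, "dz": 0, "roll": -0.04}, {"dx": -0.26, "dy": 0.03, "dz": 0, "roll": -0.04}, {"dx": -0.26, "dy": 0.02, "dz": 0, "roll": -0.04}, {"dx": -0.26, "dy": 0.02, "dz": 0.05, "roll": -0.04}, {"dx": -0.26, "dy": 0.01, "dz": 0.1, "roll": -0.04}])

```text
t: 7.45
tcp_pos: [0.4263, -0.2835, 0.2148]
ee_rot: [3.141, 0.001, 1.535]
force: [1.0, 0.5, -2.4]
finger_gap: 0.016
grip_force: 60.0
```

>>> servo_tool(series=[{"dx": -0.26, "dy": 0.01, "dz": 0.2, "roll": -0.04}, {"dx": -0.26, "dy": 0, "dz": 0.25, "roll": -0.04}, {"dx": -0.27, "dy": 0, "dz": 0.25, "roll": -0.04}, {"dx": 0, "dy": 0, "dz": 0.25, "roll": 0}, {"dx": 0, "dy": 0, "dz": 0.15, "roll": 0}, {"dx": 0, "dy": 0, "dz": 0.1, "roll": 0}, {"dx": 0, "dy": 0, "dz": 0, "roll": 0}, {"dx": 0, "dy": 0, "dz": 0, "roll": 0}])

```text
t: 8.12
tcp_pos: [0.4258, -0.3605, 0.0949]
ee_rot: [-3.141, -0.001, 1.597]
force: [0.8, -0.1, -1.4]
finger_gap: 0.0161
grip_force: 60.0
```

>>> servo_tool(series=[{"dx": 0, "dy": 0, "dz": 0.2, "roll": 0}, {"dx": 0, "dy": 0, "dz": 0.2, "roll": 0}, {"dx": 0, "dy": 0, "dz": 0.12, "roll": 0}, {"dx": 0, "dy": 0, "dz": 0.06, "roll": 0}, {"dx": 0, "dy": 0, "dz": 0.03, "roll": 0}, {"dx": 0, "dy": 0, "dz": 0, "roll": 0}, {"dx": 0, "dy": 0, "dz": 0, "roll": 0}], squeeze=25)

```text
t: 8.7
tcp_pos: [0.4263, -0.3612, 0.0355]
ee_rot: [3.14, 0.002, 1.597]
force: [-1.0, -0.1, -2.5]
finger_gap: 0.0142
grip_force: 25.0
```

>>> servo_tool(series=[{"dx": 0, "dy": 0, "dz": 0.02, "roll": 0}, {"dx": 0, "dy": 0, "dz": 0.02, "roll": 0}, {"dx": 0, "dy": 0, "dz": 0.02, "roll": 0}, {"dx": 0, "dy": 0, "dz": 0, "roll": 0}])

```text
t: 9.03
tcp_pos: [0.4255, -0.3606, 0.0282]
ee_rot: [-3.141, -0.0, 1.597]
force: [-0.8, 0.6, -1.8]
finger_gap: 0.0141
grip_force: 25.0
```

>>> servo_tool(series=[{"dx": 0, "dy": 0, "dz": 0.02, "roll": 0}, {"dx": 0, "dy": 0, "dz": 0.02, "roll": 0}, {"dx": 0, "dy": 0, "dz": 0.01, "roll": 0}, {"dx": 0, "dy": 0, "dz": 0, "roll": 0}])

```text
t: 9.37
tcp_pos: [0.4256, -0.3607, 0.0233]
ee_rot: [-3.142, -0.0, 1.596]
force: [-0.7, -0.0, -0.1]
finger_gap: 0.0139
grip_force: 25.0
```

>>> servo_tool(series=[{"dx": 0, "dy": 0, "dz": 0.01, "roll": 0}, {"dx": 0, "dy": 0, "dz": 0.01, "roll": 0}, {"dx": 0, "dy": 0, "dz": 0, "roll": 0}])

```text
t: 9.62
tcp_pos: [0.4257, -0.3608, 0.0224]
ee_rot: [3.141, 0.001, 1.597]
force: [-3.3, 2.2, 8.3]
finger_gap: 0.0135
grip_force: 25.0
```

>>> servo_tool(series=[{"dx": 0, "dy": 0, "dz": -0.01, "roll": 0}, {"dx": 0, "dy": 0, "dz": 0, "roll": 0}, {"dx": 0, "dy": 0, "dz": 0, "roll": 0}], squeeze=5)

```text
t: 9.87
tcp_pos: [0.4258, -0.3607, 0.0224]
ee_rot: [3.141, 0.0, 1.597]
force: [-0.2, 1.3, 1.6]
finger_gap: 0.0143
grip_force: 5.0
```

>>> servo_tool(series=[{"dx": 0, "dy": 0, "dz": 0, "roll": 0}, {"dx": 0, "dy": 0, "dz": 0, "roll": 0}, {"dx": 0, "dy": 0, "dz": 0, "roll": 0}, {"dx": 0, "dy": 0, "dz": 0, "roll": 0}], grip=0.4)

```text
t: 10.2
tcp_pos: [0.4257, -0.3607, 0.0223]
ee_rot: [3.142, -0.0, 1.597]
force: [0.2, -0.5, 0.1]
finger_gap: 0.0346
grip_force: 0.0
```

>>> servo_tool(series=[{"dx": 0, "dy": 0, "dz": -0.1, "roll": 0}, {"dx": 0, "dy": 0, "dz": -0.2, "roll": 0}, {"dx": 0, "dy": 0, "dz": -0.35, "roll": 0}, {"dx": 0, "dy": 0, "dz": -0.4, "roll": 0}, {"dx": 0, "dy": 0, "dz": -0.4, "roll": 0}, {"dx": 0, "dy": 0, "dz": -0.4, "roll": 0}, {"dx": 0, "dy": 0, "dz": -0.4, "roll": 0}, {"dx": 0, "dy": 0, "dz": -0.4, "roll": 0}])

```text
t: 10.87
tcp_pos: [0.4252, -0.3602, 0.2905]
ee_rot: [3.141, 0.001, 1.597]
force: [0.8, -1.2, 0.1]
finger_gap: 0.0363
grip_force: 0.0
```

```bash
python3 plan.py 0.61 -0.215 0.36 78.3
```

```text
at [ 0.4252 -0.3602  0.2905] [1.7996e+02 4.0000e-02 9.1480e+01] t 10.8667
[{"dx":0.2,"dy":0.27,"dz":-0.1,"roll":0.06},{"dx":0.21,"dy":0.26,"dz":-0.1,"roll":0.06},{"dx":0.22,"dy":0.26,"dz":-0.1,"roll":0.06},{"dx":0.22,"dy":0.25,"dz":-0.1,"roll":0.06},{"dx":0.23,"dy":0.24,"dz":-0.1,"roll":0.06},{"dx":0.24,"dy":0.23,"dz":-0.1,"roll":0.06},{"dx":0.25,"dy":0.23,"dz":-0.1,"roll":0.06}]
```

>>> servo_tool(series=[{"dx": 0.2, "dy": 0.27, "dz": -0.1, "roll": 0.06}, {"dx": 0.21, "dy": 0.26, "dz": -0.1, "roll": 0.06}, {"dx": 0.22, "dy": 0.26, "dz": -0.1, "roll": 0.06}, {"dx": 0.22, "dy": 0.25, "dz": -0.1, "roll": 0.06}, {"dx": 0.23, "dy": 0.24, "dz": -0.1, "roll": 0.06}, {"dx": 0.24, "dy": 0.23, "dz": -0.1, "roll": 0.06}, {"dx": 0.25, "dy": 0.23, "dz": -0.1, "roll": 0.06}, {"dx": 0, "dy": 0, "dz": 0, "roll": 0}], grip=0.57)

```text
t: 11.53
tcp_pos: [0.6141, -0.2111, 0.3594]
ee_rot: [3.137, -0.001, 1.381]
force: [1.3, -0.5, 0.0]
finger_gap: 0.0527
grip_force: 0.0
```

>>> servo_tool(series=[{"dx": 0, "dy": 0, "dz": 0, "roll": 0}, {"dx": 0, "dy": 0, "dz": 0, "roll": 0}])

```text
t: 11.7
tcp_pos: [0.6099, -0.2156, 0.3575]
ee_rot: [-3.141, 0.0, 1.377]
force: [-0.5, -0.8, -0.0]
finger_gap: 0.0524
grip_force: 0.0
```

```bash
python3 - <<'E'
from h import *
s=state();im=capture("wrist");cv2.imwrite("pics/w4.png",im);a=capture("scene");cv2.imwrite("pics/s4.png",a)
print(np.round(s["tcp_pos"],4),np.degrees(s["ee_rot"]).round(2),s["finger_gap"]);np.save("s4.npy",s,allow_pickle=True)
cv2.imwrite("pics/w4c.png",np.vstack([cv2.resize(im[0:220,130:530],(600,330)),cv2.resize(a[220:400,280:480],(300,270))[:, :].repeat(1,0) if 0 else cv2.copyMakeBorder(cv2.resize(a[220:400,260:500],(360,270)),0,0,0,240,0)]))
E
```

```text
[ 0.6099 -0.2156  0.3575] [-1.7997e+02  1.0000e-02  7.8910e+01] 0.05237799658365821
```

View pics/w4c.png

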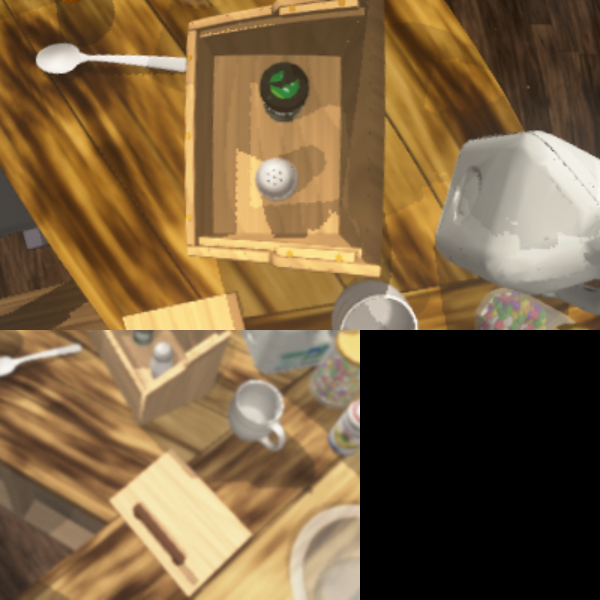

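The last view shows the lid flat on the counter with its handle up, and the jar cap (black, green leaf) at (284,86.5). The shaker is at (276,178), left alone.

```bash
python3 - <<'E'
from h import *
s=np.load("s4.npy",allow_pickle=True).item()
b=np.array([.624,-.112,-.2045])
def inbox(v):
    d=v[:2]-b[:2];c,si=np.cos(b[2]),np.sin(b[2]);return np.round([c*d[0]+si*d[1],-si*d[0]+c*d[1]],4)
for n,u,v,z in(("jar",284,86.5,.135),("jarL",260,86.5,.135),("jarR",308,86.5,.135),("shaker",276,178,.115),("FRcorner",188,256,.118),("FLcorner",188,22,.118),("BRcorner",381,272,.206)):
    q=wplane((130+u/1.5,v/1.5),s,z);print(n,q.round(4),inbox(q))
im=cv2.imread("pics/w4.png");roi=im[35:80,295:345].astype(int)
g=cv2.GaussianBlur(im,(3,3),0);k=np.zeros(im.shape[:2],np.uint8);h=cv2.cvtColor(im,cv2.COLOR_BGR2HSV)
k[38:80,298:342]=((im.max(2)<75)|((h[...,0]>40)&(h[...,0]<85)&(h[...,1]>90)))[38:80,298:342]
c=max(cv2.findContours(k,0,1)[0],key=cv2.contourArea);print(cv2.minEnclosingCircle(c),cv2.boundingRect(c))
E
python3 plan.py 0.640 -0.083 0.23 -3.7
```

```text
jar [ 0.6379 -0.0761  0.135 ] [0.0063 0.038 ]
jarL [ 0.6188 -0.0722  0.135 ] [-0.0131  0.0379]
jarR [ 0.657  -0.0797  0.135 ] [0.0257 0.0384]
shaker [ 0.6166 -0.1495  0.115 ] [ 0.0003 -0.0382]
FRcorner [ 0.5274 -0.2003  0.118 ] [-0.0766 -0.1061]
FLcorner [0.5688 0.0051 0.118 ] [-0.0778  0.1035]
BRcorner [ 0.6769 -0.2259  0.206 ] [ 0.0749 -0.1008]
((319.0213928222656, 58.2565803527832), 16.848407745361328) (304, 42, 32, 33)
at [ 0.6094 -0.2164  0.3574] [-179.96    0.     78.81] t 11.8
[{"dx":0.11,"dy":0.0,"dz":0.11,"roll":0.23},{"dx":0.11,"dy":-0.01,"dz":0.11,"roll":0.23},{"dx":0.11,"dy":-0.02,"dz":0.11,"roll":0.23},{"dx":0.11,"dy":-0.04,"dz":0.11,"roll":0.23},{"dx":0.1,"dy":-0.05,"dz":0.11,"roll":0.23},{"dx":0.1,"dy":-0.06,"dz":0.11,"roll":0.23},{"dx":0.09,"dy":-0.07,"dz":0.11,"roll":0.23},{"dx":0.08,"dy":-0.08,"dz":0.11,"roll":0.23}]
[{"dx":0.07,"dy":-0.09,"dz":0.11,"roll":0.23},{"dx":0.06,"dy":-0.1,"dz":0.11,"roll":0.23},{"dx":0.04,"dy":-0.11,"dz":0.11,"roll":0.23},{"dx":0.03,"dy":-0.11,"dz":0.06,"roll":0.23}]
```

```bash
python3 plan.py 0.638 -0.0768 0.23 -3.7
```

```text
at [ 0.6094 -0.2164  0.3574] [-179.96    0.     78.81] t 11.8
[{"dx":0.12,"dy":0.0,"dz":0.11,"roll":0.23},{"dx":0.12,"dy":-0.01,"dz":0.11,"roll":0.23},{"dx":0.12,"dy":-0.03,"dz":0.11,"roll":0.23},{"dx":0.11,"dy":-0.04,"dz":0.11,"roll":0.23},{"dx":0.11,"dy":-0.05,"dz":0.11,"roll":0.23},{"dx":0.1,"dy":-0.07,"dz":0.11,"roll":0.23},{"dx":0.09,"dy":-0.08,"dz":0.11,"roll":0.23},{"dx":0.08,"dy":-0.09,"dz":0.11,"roll":0.23}]
[{"dx":0.07,"dy":-0.1,"dz":0.11,"roll":0.23},{"dx":0.06,"dy":-0.1,"dz":0.11,"roll":0.23},{"dx":0.04,"dy":-0.11,"dz":0.11,"roll":0.23},{"dx":0.02,"dy":-0.1,"dz":0.06,"roll":0.23}]
```

>>> servo_tool(series=[{"dx": 0.12, "dy": 0, "dz": 0.11, "roll": 0.23}, {"dx": 0.12, "dy": -0.01, "dz": 0.11, "roll": 0.23}, {"dx": 0.12, "dy": -0.03, "dz": 0.11, "roll": 0.23}, {"dx": 0.11, "dy": -0.04, "dz": 0.11, "roll": 0.23}, {"dx": 0.11, "dy": -0.05, "dz": 0.11, "roll": 0.23}, {"dx": 0.1, "dy": -0.07, "dz": 0.11, "roll": 0.23}, {"dx": 0.09, "dy": -0.08, "dz": 0.11, "roll": 0.23}, {"dx": 0.08, "dy": -0.09, "dz": 0.11, "roll": 0.23}])

```text
t: 12.47
tcp_pos: [0.6291, -0.1219, 0.2691]
ee_rot: [-3.141, 0.0, 0.405]
force: [-0.6, -0.5, 0.4]
finger_gap: 0.0525
grip_force: 0.0
```

>>> servo_tool(series=[{"dx": 0.07, "dy": -0.1, "dz": 0.11, "roll": 0.23}, {"dx": 0.06, "dy": -0.1, "dz": 0.11, "roll": 0.23}, {"dx": 0.04, "dy": -0.11, "dz": 0.11, "roll": 0.23}, {"dx": 0.02, "dy": -0.1, "dz": 0.06, "roll": 0.23}, {"dx": 0, "dy": 0, "dz": 0, "roll": 0}, {"dx": 0, "dy": 0, "dz": 0, "roll": 0}])

```text
t: 12.97
tcp_pos: [0.6382, -0.0771, 0.2305]
ee_rot: [3.141, 0.001, -0.065]
force: [-0.0, -0.1, -0.5]
finger_gap: 0.0525
grip_force: 0.0
```

```bash
python3 plan.py 0.638 -0.0768 0.16 -3.7 20
```

```text
at [ 0.6382 -0.0771  0.2305] [ 1.7999e+02  4.0000e-02 -3.7300e+00] t 12.9667
[{"dx":-0.0,"dy":-0.0,"dz":0.18,"roll":-0.0},{"dx":-0.0,"dy":-0.0,"dz":0.18,"roll":-0.0},{"dx":-0.0,"dy":-0.0,"dz":0.18,"roll":-0.0},{"dx":-0.0,"dy":-0.0,"dz":0.17,"roll":-0.0}]
```

>>> servo_tool(series=[{"dx": 0, "dy": 0, "dz": 0.2, "roll": 0}, {"dx": 0, "dy": 0, "dz": 0.2, "roll": 0}, {"dx": 0, "dy": 0, "dz": 0.2, "roll": 0}, {"dx": 0, "dy": 0, "dz": 0.15, "roll": 0}, {"dx": 0, "dy": 0, "dz": 0.1, "roll": 0}, {"dx": 0, "dy": 0, "dz": 0.05, "roll": 0}, {"dx": 0, "dy": 0, "dz": 0, "roll": 0}])

```text
t: 13.55
tcp_pos: [0.6384, -0.0771, 0.14]
ee_rot: [-3.142, 0.001, -0.068]
force: [-1.0, -0.1, 0.4]
finger_gap: 0.0523
grip_force: 0.0
```

>>> servo_tool(series=[{"dx": 0, "dy": 0, "dz": 0.06, "roll": 0}, {"dx": 0, "dy": 0, "dz": 0.06, "roll": 0}, {"dx": 0, "dy": 0, "dz": 0.04, "roll": 0}, {"dx": 0, "dy": 0, "dz": 0.02, "roll": 0}, {"dx": 0, "dy": 0, "dz": 0, "roll": 0}])

```text
t: 13.97
tcp_pos: [0.6385, -0.0762, 0.1219]
ee_rot: [-3.141, 0.001, -0.068]
force: [0.2, 0.5, -0.8]
finger_gap: 0.0523
grip_force: 0.0
```

>>> servo_tool(series=[{"dx": 0, "dy": 0, "dz": 0.02, "roll": 0}, {"dx": 0, "dy": 0, "dz": 0.01, "roll": 0}, {"dx": 0, "dy": 0, "dz": 0, "roll": 0}])

```text
t: 14.22
tcp_pos: [0.6387, -0.0763, 0.1193]
ee_rot: [-3.142, 0.0, -0.068]
force: [-0.9, -0.0, -0.6]
finger_gap: 0.0525
grip_force: 0.0
```

>>> servo_tool(series=[{"dx": 0, "dy": 0, "dz": 0, "roll": 0}, {"dx": 0, "dy": 0, "dz": 0, "roll": 0}, {"dx": 0, "dy": 0, "dz": 0, "roll": 0}, {"dx": 0, "dy": 0, "dz": 0, "roll": 0}], grip=0, squeeze=6)

```text
t: 14.55
tcp_pos: [0.6389, -0.0762, 0.1196]
ee_rot: [-3.141, -0.0, -0.068]
force: [-0.3, 1.3, -0.3]
finger_gap: 0.0403
grip_force: 6.0
```

>>> servo_tool(series=[{"dx": 0, "dy": 0, "dz": 0, "roll": 0}, {"dx": 0, "dy": 0, "dz": 0, "roll": 0}, {"dx": 0, "dy": 0, "dz": 0, "roll": 0}], squeeze=20)

```text
t: 14.8
tcp_pos: [0.6389, -0.0762, 0.1196]
ee_rot: [-3.141, -0.0, -0.068]
force: [-0.2, 0.3, 0.4]
finger_gap: 0.0403
grip_force: 20.0
```

>>> servo_tool(series=[{"dx": 0, "dy": 0, "dz": -0.06, "roll": 0}, {"dx": 0, "dy": 0, "dz": -0.12, "roll": 0}, {"dx": 0, "dy": 0, "dz": -0.25, "roll": 0}, {"dx": 0, "dy": 0, "dz": -0.35, "roll": 0}, {"dx": 0, "dy": 0, "dz": -0.35, "roll": 0}, {"dx": 0, "dy": 0, "dz": -0.35, "roll": 0}, {"dx": 0, "dy": 0, "dz": -0.35, "roll": 0}, {"dx": 0, "dy": 0, "dz": -0.15, "roll": 0}])

```text
t: 15.47
tcp_pos: [0.6395, -0.0767, 0.3234]
ee_rot: [3.14, -0.008, -0.069]
force: [0.3, -0.4, -1.1]
finger_gap: 0.0398
grip_force: 19.9
```

```bash
python3 - <<'E'
from h import *
# tin top ellipse from side & scene masks
a=capture("side");b=capture("scene");cv2.imwrite("pics/sd5.png",a);cv2.imwrite("pics/sc5.png",b)
from h import *
for n,im,(u,v),R in(("side",a,(365,167),16),("scene",b,(274,170),16)):
    h=cv2.cvtColor(im,cv2.COLOR_BGR2HSV);k=np.zeros(h.shape[:2],np.uint8);sl=np.s_[v-R:v+R+6,u-R:u+R]
    k[sl]=((h[...,1]<70)&(h[...,2]>110))[sl]
    c=max(cv2.findContours(k,0,1)[0],key=cv2.contourArea);x,y,w,hh=cv2.boundingRect(c)
    # top-disc: width w gives radius; rim's upper edge = far edge of top circle
    print(n,(x,y,w,hh),plane(n,(x+w/2,y),.058).round(4),plane(n,(x,y+hh*.35),.058).round(4),plane(n,(x+w,y+hh*.35),.058).round(4))
E
python3 plan.py 0.575 0.13 0.30 -3.7 32
```

```text
side (355, 158, 20, 25) [0.5348 0.2453 0.058 ] [0.5452 0.1908 0.058 ] [0.5871 0.2505 0.058 ]
scene (261, 161, 26, 29) [0.5795 0.2491 0.058 ] [0.5247 0.2385 0.058 ] [0.5882 0.1901 0.058 ]
at [ 0.6397 -0.0767  0.3215] [179.92  -0.42  -3.92] t 15.5667
[{"dx":-0.11,"dy":-0.29,"dz":0.03,"roll":-0.0},{"dx":-0.11,"dy":-0.29,"dz":0.03,"roll":-0.0},{"dx":-0.11,"dy":-0.29,"dz":0.03,"roll":-0.0},{"dx":-0.11,"dy":-0.29,"dz":0.03,"roll":-0.0},{"dx":-0.11,"dy":-0.29,"dz":0.03,"roll":-0.0},{"dx":-0.11,"dy":-0.29,"dz":0.03,"roll":-0.0},{"dx":-0.13,"dy":-0.28,"dz":0.04,"roll":-0.0}]
```

>>> servo_tool(series=[{"dx": -0.11, "dy": -0.29, "dz": 0, "roll": 0}, {"dx": -0.11, "dy": -0.29, "dz": 0, "roll": 0}, {"dx": -0.11, "dy": -0.29, "dz": 0, "roll": 0}, {"dx": -0.11, "dy": -0.29, "dz": 0, "roll": 0}, {"dx": -0.11, "dy": -0.29, "dz": 0, "roll": 0}, {"dx": -0.11, "dy": -0.29, "dz": 0.1, "roll": 0}, {"dx": -0.13, "dy": -0.28, "dz": 0.15, "roll": 0}, {"dx": 0, "dy": 0, "dz": 0.15, "roll": 0}])

```text
t: 16.23
tcp_pos: [0.5709, 0.1356, 0.2753]
ee_rot: [-3.14, 0.003, -0.064]
force: [1.1, 0.3, -1.3]
finger_gap: 0.0397
grip_force: 19.9
```

```bash
python3 plan.py 0.572 0.130 0.11 -3.7 25; python3 - <<'E'
from h import *
for p in((250,244),(312,232)):print("spoon",plane("scene",p,0.005).round(3))
E
```

```text
at [0.5709 0.1356 0.2753] [-179.89    0.2    -3.65] t 16.2333
[{"dx":0.0,"dy":0.01,"dz":0.24,"roll":0.0},{"dx":0.0,"dy":0.01,"dz":0.24,"roll":0.0},{"dx":0.0,"dy":0.01,"dz":0.24,"roll":0.0},{"dx":0.0,"dy":0.01,"dz":0.24,"roll":0.0},{"dx":0.0,"dy":0.01,"dz":0.24,"roll":0.0},{"dx":0.0,"dy":0.01,"dz":0.24,"roll":0.0},{"dx":0.01,"dy":-0.01,"dz":0.21,"roll":0.0}]
spoon [0.373 0.07  0.005]
spoon [ 0.537 -0.006  0.005]
```

>>> servo_tool(series=[{"dx": 0, "dy": 0.01, "dz": 0.25, "roll": 0}, {"dx": 0, "dy": 0, "dz": 0.3, "roll": 0}, {"dx": 0, "dy": 0, "dz": 0.3, "roll": 0}, {"dx": 0, "dy": 0, "dz": 0.3, "roll": 0}, {"dx": 0, "dy": 0, "dz": 0.25, "roll": 0}, {"dx": 0, "dy": 0, "dz": 0.15, "roll": 0}, {"dx": 0, "dy": 0, "dz": 0.05, "roll": 0}, {"dx": 0, "dy": 0, "dz": 0, "roll": 0}])

```text
t: 16.9
tcp_pos: [0.5718, 0.1294, 0.1147]
ee_rot: [3.141, 0.006, -0.069]
force: [-0.3, -0.5, -0.9]
finger_gap: 0.0399
grip_force: 19.9
```

>>> servo_tool(series=[{"dx": 0, "dy": 0, "dz": 0, "roll": 0}, {"dx": 0, "dy": 0, "dz": 0, "roll": 0}])

```text
t: 17.07
tcp_pos: [0.5743, 0.1297, 0.1184]
ee_rot: [-3.141, -0.002, -0.068]
force: [1.0, -0.2, -1.5]
finger_gap: 0.04
grip_force: 19.9
```

>>> servo_tool(series=[{"dx": 0, "dy": 0, "dz": 0.1, "roll": 0}, {"dx": 0, "dy": 0, "dz": 0.07, "roll": 0}, {"dx": 0, "dy": 0, "dz": 0.04, "roll": 0}, {"dx": 0, "dy": 0, "dz": 0.02, "roll": 0}, {"dx": 0, "dy": 0, "dz": 0, "roll": 0}, {"dx": 0, "dy": 0, "dz": 0, "roll": 0}, {"dx": 0, "dy": 0, "dz": 0, "roll": 0}])

```text
t: 17.65
tcp_pos: [0.5739, 0.1297, 0.0947]
ee_rot: [-3.141, -0.001, -0.068]
force: [-0.2, 0.0, -2.1]
finger_gap: 0.0399
grip_force: 19.9
```

>>> servo_tool(series=[{"dx": 0, "dy": 0, "dz": 0.01, "roll": 0}, {"dx": 0, "dy": 0, "dz": 0.01, "roll": 0}, {"dx": 0, "dy": 0, "dz": 0.01, "roll": 0}, {"dx": 0, "dy": 0, "dz": 0.01, "roll": 0}, {"dx": 0, "dy": 0, "dz": 0, "roll": 0}, {"dx": 0, "dy": 0, "dz": 0, "roll": 0}])

```text
t: 18.15
tcp_pos: [0.5736, 0.1296, 0.0903]
ee_rot: [-3.142, 0.0, -0.068]
force: [0.2, 0.1, -0.9]
finger_gap: 0.0402
grip_force: 19.9
```

>>> servo_tool(series=[{"dx": 0, "dy": 0, "dz": 0.01, "roll": 0}, {"dx": 0, "dy": 0, "dz": 0, "roll": 0}, {"dx": 0, "dy": 0, "dz": 0, "roll": 0}])

```text
t: 18.4
tcp_pos: [0.5738, 0.1297, 0.0896]
ee_rot: [-3.141, -0.0, -0.068]
force: [0.7, 0.7, -1.3]
finger_gap: 0.04
grip_force: 19.9
```

>>> servo_tool(series=[{"dx": 0, "dy": 0, "dz": 0.01, "roll": 0}, {"dx": 0, "dy": 0, "dz": 0, "roll": 0}, {"dx": 0, "dy": 0, "dz": 0, "roll": 0}])

```text
t: 18.65
tcp_pos: [0.5744, 0.1297, 0.0895]
ee_rot: [-3.141, -0.002, -0.068]
force: [-0.4, 0.4, 5.1]
finger_gap: 0.0397
grip_force: 20.0
```

>>> servo_tool(series=[{"dx": 0, "dy": 0, "dz": 0.005, "roll": 0}, {"dx": 0, "dy": 0, "dz": 0, "roll": 0}, {"dx": 0, "dy": 0, "dz": 0, "roll": 0}])

```text
t: 18.9
tcp_pos: [0.5746, 0.1298, 0.0894]
ee_rot: [-3.141, -0.003, -0.068]
force: [0.2, 0.4, 7.6]
finger_gap: 0.0401
grip_force: 20.0
```

Contact with the counter. Release and retract.

>>> servo_tool(series=[{"dx": 0, "dy": 0, "dz": -0.01, "roll": 0}, {"dx": 0, "dy": 0, "dz": 0, "roll": 0}, {"dx": 0, "dy": 0, "dz": 0, "roll": 0}], squeeze=4)

```text
t: 19.15
tcp_pos: [0.574, 0.1298, 0.0893]
ee_rot: [-3.141, -0.001, -0.068]
force: [-0.5, 1.0, 3.5]
finger_gap: 0.0407
grip_force: 4.0
```

>>> servo_tool(series=[{"dx": 0, "dy": 0, "dz": 0, "roll": 0}, {"dx": 0, "dy": 0, "dz": 0, "roll": 0}, {"dx": 0, "dy": 0, "dz": 0, "roll": 0}], grip=0.57)

```text
t: 19.4
tcp_pos: [0.5734, 0.1295, 0.0885]
ee_rot: [3.141, 0.001, -0.068]
force: [-0.0, -0.0, 0.0]
finger_gap: 0.0515
grip_force: 0.0
```

>>> servo_tool(series=[{"dx": 0, "dy": 0, "dz": -0.08, "roll": 0}, {"dx": 0, "dy": 0, "dz": -0.15, "roll": 0}, {"dx": 0, "dy": 0, "dz": -0.3, "roll": 0}, {"dx": 0, "dy": 0, "dz": -0.35, "roll": 0}, {"dx": 0, "dy": 0, "dz": -0.35, "roll": 0}, {"dx": 0, "dy": 0, "dz": -0.35, "roll": 0}, {"dx": 0, "dy": 0, "dz": -0.2, "roll": 0}])

```text
t: 19.98
tcp_pos: [0.5745, 0.1297, 0.2719]
ee_rot: [-3.141, -0.006, -0.068]
force: [0.3, 0.0, 0.6]
finger_gap: 0.0526
grip_force: 0.0
```

>>> servo_tool(series=[{"dx": -0.3, "dy": 0, "dz": 0, "roll": 0}, {"dx": -0.3, "dy": 0, "dz": 0, "roll": 0}, {"dx": -0.3, "dy": 0, "dz": 0, "roll": 0}, {"dx": -0.3, "dy": 0, "dz": 0, "roll": 0}, {"dx": 0, "dy": 0, "dz": 0, "roll": 0}, {"dx": 0, "dy": 0, "dz": 0, "roll": 0}])

```text
t: 20.48
tcp_pos: [0.4532, 0.138, 0.268]
ee_rot: [-3.141, -0.002, -0.068]
force: [0.2, -0.5, 0.1]
finger_gap: 0.0526
grip_force: 0.0
```

```bash
python3 - <<'E'
from h import *
a=capture("side");b=capture("scene")
for n,im in(("side",a),("scene",b)):
    u,v=proj(n,[.574,.13,.105])[0];ub,vb=proj(n,[.574,.13,0])[0]
    R=22;y0=int(v)-R;x0=int(u)-R;r=im[y0:y0+2*R,x0:x0+2*R]
    k=(r.max(2)<70).astype(np.uint8);ys,xs=np.where(k)
    h=cv2.cvtColor(r,cv2.COLOR_BGR2HSV);g=(h[...,0]>45)&(h[...,0]<80)&(h[...,1]>120);gy,gx=np.where(g)
    print(n,"expect top",(u.round(1),v.round(1)),"base",(ub.round(1),vb.round(1)),"dark",len(xs),np.median(xs)+x0,np.median(ys)+y0,"green",len(gx),gx.mean()+x0,gy.mean()+y0,"->",plane(n,(gx.mean()+x0,gy.mean()+y0),.105).round(3))
    o=cv2.imread("pics/"+("side0" if n=="side" else "scene0")+".png")
    d=cv2.absdiff(im,o).max(2);
    for q,p in(("tin",[.561,.22,.04]),("creamer",[.655,.333,.05]),("orange",[.436,.157,.04]),("spoon",[.40,.06,.01]),("mug",[.66,-.30,.06])):
        x,y=proj(n,p)[0].astype(int);print("  ",q,"diff",d[y-8:y+9,x-8:x+9].mean().round(1))
E
```

```text
side expect top (np.float64(347.0), np.float64(172.6)) base (np.float64(345.6), np.float64(188.9)) dark 10 345.0 178.0 green 4 346.0 172.5 -> [0.572 0.127 0.105]
   tin diff 15.9
   creamer diff 1.0
   orange diff 16.9
   spoon diff 2.3
   mug diff 1.1
scene expect top (np.float64(293.7), np.float64(175.6)) base (np.float64(295.4), np.float64(197.0)) dark 102 294.0 179.0 green 0 nan nan -> [nan nan nan]
   tin diff 17.2
   creamer diff 21.8
   orange diff 16.7
   spoon diff 2.2
   mug diff 2.8<stdin>:8: RuntimeWarning: Mean of empty slice.
  ret = ret.dtype.type(ret / rcount)
```

```bash
python3 - <<'E'
from h import *
s=state();print(s["t"],np.round(s["qvel"],3).tolist(),s["force"])
print(sign_off())
E
```

```text
20.5833 [-0.007, 0.021, -0.009, -0.001, -0.0, 0.001] [-0.51395577  0.48197987  0.08541931]
the job is handed in; nothing more can be done
None
```

The job is handed in at t = 20.6 s: the lid is off and lying flat on the counter with its handle up, the spice jar stands about 3 cm from the tin, and the shaker was left standing in the box. After the jar was set down I checked the scene only by image numbers, because all 10 picture views were used. The jar showed at its planned spot. Image differences around the tin and orange look-alike (both cameras) and the creamer (scene camera) I put down to the arm and its shadow, without checking further.

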